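# Feed a spent pouch cell through the sprung flap of the return bin

### The arm

A 6-joint arm with a two-finger parallel gripper is mounted at the origin on a cart in front of the work surface, level with it; the furniture and walls round the work are solid. World frame = base frame: x ahead of the robot, y to its left, z up, the work surface at z = 0. Lengths are in mm, angles in rad, forces in N, time in s.
With the tool pointing down it reaches from about 325 to 775 mm from the base axis. Payload 9.3 kg.
Tool frame: the origin (TCP) lies at the very end of the fingers, on their centre line; the grasp point (between the pads) lies 19 mm behind it; z points along the fingers, y is the line along which they close (so a half turn about z gives the same grasp; the last joint's range is limited). The gripper opens to 85 mm and grips with 20 to 120 N. Pads are 22 mm wide; open, the fingers measure 114 mm over their backs; the gripper's body (76 mm by 85 mm) begins 54 mm behind the grasp point. The pads swing forward as they close: fully open they stand 13 mm farther back than shut.
Start: joints at [-1.375, 0.259, 0.021, 1.334, 0, 1.418], TCP at [187.967, -516.88, 231.279] pointing down, gripper open.
Joint ranges: [-3.04, 3.04], [-0.91, 1.82], [-1.04, 1.36], [-1.92, 1.95], [-1.52, 1.45], [-3.14, 3.14]. Speed limits (rad/s): [2.22, 2.22, 2.79, 3.14, 3.14, 3.14].

### API

Orientations are given as [roll, pitch, yaw] about the fixed x, y, z axes, in that order (R = Rz(yaw) Ry(pitch) Rx(roll)).
In Python, from station import get_obs, get_image, sign_off, regions_of, place_of gives the robot as it stands.
- The arm moves only by the tool apply_moves, never from a script. Its argument "series" is a list of rows, each a list of 7 numbers: the finger opening in mm, from 0 to 85.4, then the shift along the tool's x, y, z in mm, then the turn, a rotation vector about the tool's x, y, z in rad. In form: [[hand, tx, ty, tz, wx, wy, wz], ...]. A call has exactly 8 rows; each row shifts and turns the commanded pose from where the row before left it, along the tool's axes as they then stand; what a row does not reach is not made up. A row lasts 1/10 s, in which the tool goes at most 50 mm and 8.59 degrees, less where a joint would pass 70% of its speed; a pose out of reach is approached as far as the arm can. A call is refused whole if a number of a shift passes 50 or a number of a turn 0.15, either way. A call with a gripper value outside its range is refused whole. The fingers move at their own pace and stop on an object; the grip force is fixed at half the most. Time passes only in rows, so rows that do not move let the fingers close, or fill a call up. It gives the time, the measured TCP pose, the force, the opening and the grip force at its end, in the units of the state.
- get_obs(): the state, without advancing time (a new reading comes with each control period).
- get_image(name): name is "side" or "top"; returns a dict with "pixels" (400x640x3 uint8, red, green, blue), "mtx" (3x3 intrinsics, pixels), "rvec" (rotation vector, rad) and "tvec" (3), from world to camera coordinates, as OpenCV has them. Camera axes: x right, y down, z forward; pixel columns grow to the right and rows downward; lengths in mm; the calibration is good to about 2 mm. A picture is of the moment at which its call begins. There is no depth.
- sign_off(): hands the job in; it is judged then, once.
Trained networks look in a picture, given as the dict that the camera call returned (one of the last four; its "shot" number tells which), for a name from the list of things; names that differ only in an ending like _2 or _b are one class to them, and where a whole thing is asked for, a point or a joint stands for the part that bears it (a point fixed in the world has none). Each returns a list of dicts, best first, with "confidence" (0 to 1); they miss things now and then, are a little off and sometimes report something else, mostly with a low value. They report only what shows in the picture. A call takes as long as a camera call. They do not tell look-alikes from the thing itself.
- regions_of(picture, name): "region" (400x640 bool, what is visible of it) and "uv" ([column, row] in pixels, amid what is visible of it).
- place_of(picture, name): "uv" ([column, row] in pixels: a listed point, or the origin of a listed thing).
The state is a dict: "time": time; "joint_pos": joint angles; "qd": joint speeds; "tau": joint torques, N m; "ee_pos": TCP position; "ee_rot": TCP orientation; "ft_force": force on the tool from outside, world axes, zero at the start; "ft_torque": the same for the moment, N m; "width": finger opening in mm; "gripper_force": force on a finger pad.
Only numpy, scipy, OpenCV 4.12 (cv2) and the standard library are available. Lean on these libraries where they do the work, as an engineer would, in place of code of your own. Each camera call takes 0.05 s, during which the arm holds its last target. There are 200 camera calls.

### The job

Return the spent silver pouch cell on the ledge of the grey return bin: push the orange sprung flap open with one finger and hold it open while the other finger pushes the cell along the track and over the sill, so that it drops into the bin. The soft cell must only be pushed, never lifted, and the flap must not touch it. Then let the flap swing fully shut and leave the things beside the bin alone.

Things in the scene. Friction and masses are not known exactly. Their poses are not given: they have to be found in the camera images.
- cell_return: Grey return bin, fixed to the bench, 305 mm long (x), 150 wide (y). Origin at bench height under the middle of the sill; x is the feeding direction (ledge to bin), y left of it, z up. Flat blue ledge 75 mm above the bench from x = -150 mm to the sill at x = 0; the bin behind it to x = 155, floor 4 mm up, walls 115 mm up, open above but for a hood over x > 113.
- track_middle (a point): On the ledge top, half-way along the feed track (bin frame x = -72, y = -23, z = 75 mm; same axes as the bin). Track: two white rails 11 mm high, 4 mm thick, x = -135 to -10 mm, 44 mm clear between them (y = -45 to -1). Left of it (y = +3 to +75) the ledge is bare, so a second finger can travel there.
- sill (a point): Middle of the sill, the edge where the ledge ends and the drop into the bin begins (bin frame 0, 0, 75 mm; same axes). Here stands the gateway: 120 mm clear between two jambs at y = +60 and -60 mm, 40 mm high above the ledge, open above, shut by the flap.
- flap (a joint): Angle of the orange flap, rad: 0 shut across the gateway, to 1.6 as its free edge swings into the bin (+x only). Side-hung on an upright pin at its left (+y) end; a spring shuts it when let go (0.05 N m at 0, 0.17 at 1.5 rad: 2 to 3 N on a finger pushing near the pin). 4 mm thick, 110 mm from pin axis to free edge, lower edge 3 mm and upper edge 35 mm above the ledge.
- flap_hinge (a point): Point on the flap's pin axis at ledge height (in the bin's frame x = +2, y = +58, z = 75 mm); the pin is 11 mm in diameter.
- flap_edge (a point): Middle of the flap's free edge, 110 mm from the pin axis, 19 mm above the ledge; moves with the flap.
- cell_center (a point): Centre of the spent pouch cell: silver-grey flat block with an amber end strip, 52 x 34 x 9 mm, 38 g, lying flat in the feed track with its 52 mm length (its own x axis, z up) nearly along the track. With the centre of its length past the sill it tips and falls into the bin.
- tape_roll: Roll of amber tape, 62 mm across, 19 mm high, on the bench right of the bin; origin at the centre of its underside. Leave alone.
- tweezers: Steel tweezers, 118 mm long, 10 mm high, on the bench right of the ledge; origin at the centre of the underside. Leave alone.
- screw_cup: White cup of screws, 58 mm across, 26 mm high, on the bench right of the ledge; origin at the centre of the underside. Leave alone.
There are look-alikes about, which are no part of the job. What is meant by the part that bears cell_center is not blue, brown or turquoise, and is the smaller of those in its own colour.

How it is judged (in metres and radians):
On the way, in this order (a step that is already met when the one before it is completed fails the run):
1. a finger has pushed the flap open (more than 0.35 rad) while the cell's centre is still on the ledge side of the sill (value of joint flap above 0.35 rad and contact force between the fingers and flap above 0.1 N and x of cell_center in the frame of cell_return below -0.005 m).
2. the cell's centre has crossed the sill while a finger holds the flap open (more than 0.6 rad) (value of joint flap above 0.6 rad and x of cell_center in the frame of cell_return above 0.005 m and contact force between the fingers and flap above 0.1 N).
At the end, for the whole second after the job is handed in: The cell lies at rest down inside the bin (its centre less than 50 mm above the bench, between the bin's walls), and the flap is shut to within 0.06 rad (x of cell_center in the frame of cell_return between 0 and 0.155 m and y of cell_center in the frame of cell_return between -0.075 and 0.075 m and z of cell_center in the frame of cell_return below 0.05 m and linear speed of pouch_cell below 0.02 m/s and value of joint flap below 0.06 rad); the robot touches nothing.
It fails at once if the cell is lifted (its centre more than 20 mm above where it lay) (height (world z) of cell_center above 0.1 m).
It fails at once if the flap touches the cell (contact force between flap and pouch_cell above 0.2 N).
It fails at once if the tape roll, tweezers or screw cup is moved by more than 15 mm (distance of any of tape_roll, tweezers, screw_cup from where it was at the start of the episode above 0.015 m).
It also fails if it takes over 35 s, if anything falls off the work surface, if the arm or the gripper's body presses on something with over 40 N, if the wrist force passes 120 N, or if a joint passes its speed limit or range.

## Working session

There is one attempt and no reset: what is moved stays moved. The work goes in short steps, Python scripts to look and compute and a tool call to move; the robot and the scene stay as the last step left them, time stands still between calls to the robot, and variables do not carry over. Pictures are saved under pics/ and viewed, at most 10 in all, crops included, and the job is handed in when it is done.

Besides the shell and the picture viewer there is one more tool, called after "Call:" by a JSON object that holds its "method" and its "body". apply_moves: Moves the arm, as the interface text tells. Its arguments: {"type":"object","properties":{"series":{"type":"array","items":{"type":"array","items":{"type":"number"}}}},"required":["series"]}

```bash
mkdir -p pics
cat > h.py <<'E'
import numpy as np, cv2
from station import *
def ray(p,uv):
    R=cv2.Rodrigues(np.array(p['rvec'],float))[0];t=np.array(p['tvec'],float).reshape(3)
    d=R.T@np.linalg.inv(np.array(p['mtx']))@np.array([uv[0],uv[1],1.]);return -R.T@t,d
def onz(p,uv,z):
    c,d=ray(p,uv);return c+d*(z-c[2])/d[2]
def proj(p,X):
    return cv2.projectPoints(np.array(X,float).reshape(-1,1,3),np.array(p['rvec'],float),np.array(p['tvec'],float),np.array(p['mtx'],float),None)[0].reshape(-1,2)
E
python3 - <<'E'
from h import *
o=get_obs();print(o)
for n in('top','side'):
    p=get_image(n);cv2.imwrite(f'pics/{n}0.png',p['pixels'][:,:,::-1])
    print(n,'cam',ray(p,(320,200))[0].round())
    for q,z in(('cell_return',0),('track_middle',75),('sill',75),('flap_hinge',75),('flap_edge',94),('cell_center',79.5),('tape_roll',0),('tweezers',0),('screw_cup',0)):
        for r in place_of(p,q)[:3]: print(q,np.round(r['uv'],1),round(r['confidence'],2),onz(p,r['uv'],z).round(1))
E
```

```text
{'time': 0.0, 'joint_pos': array([-1.37461075e+00,  2.59232979e-01,  2.07645754e-02,  1.33370491e+00,
        1.06290589e-05,  1.41820763e+00]), 'qd': array([-0.00016585, -0.00196365,  0.00112748, -0.00059064,  0.00162515,
        0.00016823]), 'tau': array([-4.44331829e-05, -5.55643988e+01,  3.44525456e+01,  1.35981990e-02,
       -3.81851385e-05, -1.27918263e-07]), 'ee_pos': array([ 187.91027254, -516.60986259,  230.64511825]), 'ee_rot': array([-3.14023328e+00, -2.19803869e-04,  3.48774112e-01]), 'ft_force': array([0.89324252, 0.13608749, 0.31072044]), 'ft_torque': array([ 0.03849952, -0.04143884,  0.01117442]), 'gripper_force': 0.0, 'width': 85.6161703192173}
top cam [ 434. -213. 1223.]
cell_return [293.7 188.7] 0.86 [ 590.4 -142.8    0. ]
track_middle [297.2 223.1] 0.8 [ 503.2 -155.6   75. ]
sill [293.8 186. ] 0.69 [ 586.9 -147.3   75. ]
flap_hinge [270.3 174.8] 0.61 [612.3 -93.9  75. ]
flap_edge [317.2 187.9] 0.48 [ 580.3 -200.3   94. ]
cell_center [401.4 207.1] 0.85 [ 539.4 -388.8   79.5]
cell_center [293.8 214.6] 0.75 [ 521.9 -148.1   79.5]
cell_center [381.  133.6] 0.7 [ 707.
[... 228 characters left out ...]
.56 [ 586.9 -144.7    0. ]
track_middle [300.6 188.7] 0.55 [ 507.8 -153.1   75. ]
sill [332.6 181.2] 0.79 [ 586.5 -144.2   75. ]
flap_hinge [329.8 168.2] 0.69 [596.4 -91.3  75. ]
flap_edge [359.6 248.7] 0.61 [ 561.  -380.6   94. ]
flap_edge [332.1 188.4] 0.53 [ 568.4 -194.2   94. ]
flap_edge [332.  207.4] 0.53 [ 548.4 -255.8   94. ]
cell_center [346.9 288.8] 0.87 [ 513.1 -449.5   79.5]
cell_center [420.6 254.7] 0.84 [ 670.4 -411.5   79.5]
cell_center [238.2 208.3] 0.82 [ 363.5 -191.2   79.5]
tape_roll [360.6 246.3] 0.74 [ 606.1 -290.8    0. ]
tweezers [297.7 240.3] 0.73 [ 479.1 -237.3    0. ]
screw_cup [301.4 267. ] 0.59 [ 467.9 -314.2    0. ]
screw_cup [305.  188.2] 0.55 [542.8 -57.4   0. ]
```

Run:
```python
import cv2
a=cv2.imread('pics/top0.png')[110:270,220:420];b=cv2.imread('pics/side0.png')[130:290,220:420]
cv2.imwrite('pics/crop0.png',cv2.resize(a,None,fx=3.7,fy=3.7,interpolation=cv2.INTER_CUBIC))
cv2.imwrite('pics/crop1.png',cv2.resize(b,None,fx=3.7,fy=3.7,interpolation=cv2.INTER_CUBIC))
```

```text
(no output)
```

View pics/crop0.png

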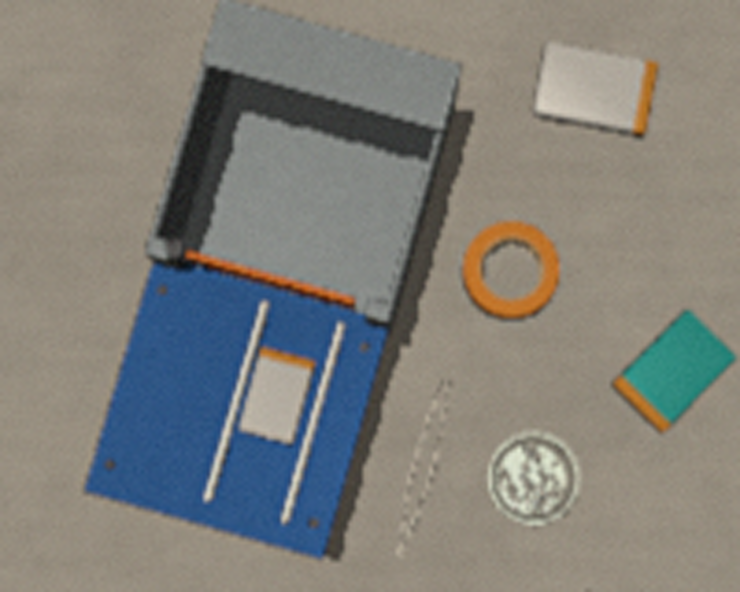

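View pics/crop1.png

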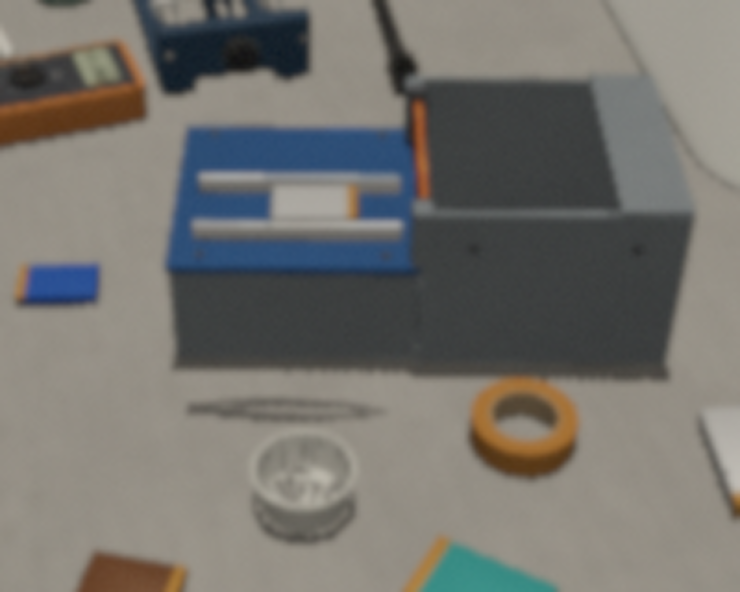

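The crops show the bin turned about −16°. The silver cell lies between the rails at crop (277,396), and the flap is shut. The larger silver look-alike is off to the right. Next I fit the bin pose from points in the top view.

Run:
```python
from h import *
from scipy.optimize import least_squares
p=get_image('top');s=get_image('side')
T=lambda u:[220+u[0]/3.7,110+u[1]/3.7]
S=lambda u:[220+u[0]/3.7,130+u[1]/3.7]
tp=[((86,491),(-150,75,75)),((325,557),(-150,-75,75)),((264,300),(-10,1,86)),((208,500),(-135,1,86)),((341,323),(-10,-47,86)),((286,522),(-135,-47,86))]
sp=[((188,128),(-150,75,75)),((168,268),(-150,-75,75)),((403,224),(-10,-47,86)),((193,222),(-135,-47,86)),((400,177),(-10,1,86)),((199,176),(-135,1,86))]
def W(q,X):
    X=np.array(X,float);c,s_=np.cos(q[2]),np.sin(q[2]);return np.c_[q[0]+c*X[:,0]-s_*X[:,1],q[1]+s_*X[:,0]+c*X[:,1],X[:,2]]
f1=lambda q:(proj(p,W(q,[b for a,b in tp]))-[T(a) for a,b in tp])
f2=lambda q:(proj(s,W(q,[b for a,b in sp]))-[S(a) for a,b in sp])
for nm,f in(('top',f1),('side',f2),('both',lambda q:np.r_[f1(q),f2(q)])):
    r=least_squares(lambda q:f(q).ravel(),[587,-146,-.27]);print(nm,r.x.round(3),np.abs(r.fun).max().round(2),r.fun.std().round(2))
q=r.x;np.save('q.npy',q)
def inb(w):
    d=np.array(w[:2])-q[:2];c,s_=np.cos(q[2]),np.sin(q[2]);return np.round([c*d[0]+s_*d[1],-s_*d[0]+c*d[1]],1)
for u in((261,348),(314,360),(294,444),(241,430)): print('cell corner',inb(onz(p,T(u),84)))
for u in((270,221),(272,186),(356,186),(357,217)): print('cell side',inb(onz(s,S(u),84)))
for r in regions_of(p,'cell_center'):print(np.round(r['uv']),r['region'].sum(),inb(onz(p,r['uv'],84)))
for n in('flap_edge','flap_hinge'):
    for r in place_of(p,n):print(n,inb(onz(p,r['uv'],94 if n=='flap_edge' else 75)))
```

```text
top [ 5.83637e+02 -1.46717e+02 -2.65000e-01] 0.66 0.28
side [ 5.85645e+02 -1.47409e+02 -2.66000e-01] 0.75 0.4
both [ 5.84634e+02 -1.46993e+02 -2.65000e-01] 1.15 0.43
cell corner [-39.7  -4.5]
cell corner [-38.3 -37.2]
cell corner [-90.1 -39.2]
cell corner [-90.4  -6.3]
cell side [-89.  -41.8]
cell side [-89.   -6.1]
cell side [-37.2  -5.8]
cell side [-37.  -37.6]
[378. 133.] 632 [ 168.5 -152. ]
[291. 178.] 9100 [16.2 10.2]
[402. 209.] 543 [  15.2 -247.9]
[293. 218.] 360 [-67.7 -18.5]
[380. 282.] 311 [-153.3 -240.4]
flap_edge [  8.8 -54. ]
flap_hinge [ 9.4 58.7]
```

```bash
cat >> h.py <<'E'
q=np.load('q.npy')
def b2w(x,y): c,s=np.cos(q[2]),np.sin(q[2]);return np.array([q[0]+c*x-s*y,q[1]+s*x+c*y])
def w2b(w): d=np.array(w[:2])-q[:2];c,s=np.cos(q[2]),np.sin(q[2]);return np.array([c*d[0]+s*d[1],-s*d[0]+c*d[1]])
def rows(n,tx,ty,tz,psi,o=None):
    "n rows from measured pose to bin point tx,ty, height tz, world yaw psi"
    o=o or get_obs();w=b2w(tx,ty);P=o['ee_pos'];y0=o['ee_rot'][2];D=np.r_[w,tz]-P
    print('bin now',w2b(P).round(1),P.round(1),o['ee_rot'].round(3),'F',o['ft_force'].round(1))
    for k in range(n):
        y=y0+(psi-y0)*k/n;x=np.array([np.cos(y),np.sin(y),0]);v=np.array([np.sin(y),-np.cos(y),0])
        print([round(float(a),1) for a in(D@x/n,D@v/n,-D[2]/n)],round(-(psi-y0)/n,3))
E
python3 -c "
from h import *
rows(16,-69,5,200,1.905)"
```

```text
bin now [-285.7 -461. ] [ 188.  -516.9  231.3] [-3.142  0.     0.349] F [-0.   0.4  0.2]
[27.9, -16.0, 2.0] -0.097
[29.3, -13.2, 2.0] -0.097
[30.4, -10.3, 2.0] -0.097
[31.3, -7.3, 2.0] -0.097
[31.8, -4.2, 2.0] -0.097
[32.1, -1.1, 2.0] -0.097
[32.1, 2.0, 2.0] -0.097
[31.7, 5.1, 2.0] -0.097
[31.1, 8.2, 2.0] -0.097
[30.1, 11.1, 2.0] -0.097
[28.9, 14.0, 2.0] -0.097
[27.4, 16.8, 2.0] -0.097
[25.6, 19.3, 2.0] -0.097
[23.7, 21.7, 2.0] -0.097
[21.4, 23.9, 2.0] -0.097
[19.0, 25.9, 2.0] -0.097
```

Call:
{"method": "apply_moves", "body": {"series": [[85, 28, -16, 2, 0, 0, -0.097], [85, 29, -13, 2, 0, 0, -0.097], [85, 30, -10, 2, 0, 0, -0.097], [85, 31, -7, 2, 0, 0, -0.097], [85, 32, -4, 2, 0, 0, -0.097], [85, 32, -1, 2, 0, 0, -0.097], [85, 32, 2, 2, 0, 0, -0.097], [85, 32, 5, 2, 0, 0, -0.097]]}}

```text
time: 2.05
ee_pos: [354.6, -320.7, 215.3]
ee_rot: [3.141, 0.0, 1.129]
ft_force: [-0.1, 0.0, 0.4]
width: 85.1
gripper_force: 0.0
```

Call:
{"method": "apply_moves", "body": {"series": [[85, 31, 8, 2, 0, 0, -0.097], [85, 30, 11, 2, 0, 0, -0.097], [85, 29, 14, 2, 0, 0, -0.097], [85, 27, 17, 2, 0, 0, -0.097], [85, 26, 19, 2, 0, 0, -0.097], [85, 24, 22, 2, 0, 0, -0.097], [85, 21, 24, 2, 0, 0, -0.097], [85, 19, 26, 2, 0, 0, -0.097]]}}

```text
time: 2.85
ee_pos: [521.0, -124.7, 199.3]
ee_rot: [3.141, 0.0, 1.905]
ft_force: [0.0, 0.1, 1.0]
width: 85.4
gripper_force: 0.0
```

```bash
python3 -c "
from h import *
rows(7,-69,5,100,1.905);o=get_obs();print(o['joint_pos'],o['width'])"
```

```text
bin now [-67.3   4.8] [ 521.  -124.7  199.3] [3.141 0.    1.905] F [0.  0.1 1. ]
[0.2, -0.2, 14.2] -0.0
[0.2, -0.2, 14.2] -0.0
[0.2, -0.2, 14.2] -0.0
[0.2, -0.2, 14.2] -0.0
[0.2, -0.2, 14.2] -0.0
[0.2, -0.2, 14.2] -0.0
[0.2, -0.2, 14.2] -0.0
[-3.91727485e-01  2.45393498e-01 -7.85047904e-02  1.24664806e+00
 -9.53597339e-06  8.44999986e-01] 85.3851011573584
```

Call:
{"method": "apply_moves", "body": {"series": [[85, 2, -2.5, 15, 0, 0, 0], [85, 0, 0, 15, 0, 0, 0], [85, 0, 0, 15, 0, 0, 0], [85, 0, 0, 15, 0, 0, 0], [85, 0, 0, 15, 0, 0, 0], [85, 0, 0, 15, 0, 0, 0], [85, 0, 0, 9, 0, 0, 0], [85, 0, 0, 0, 0, 0, 0]]}}

```text
time: 3.65
ee_pos: [516.6, -124.6, 99.3]
ee_rot: [-3.14, -0.001, 1.901]
ft_force: [0.6, -0.2, -0.2]
width: 85.0
gripper_force: 0.0
```

Run:
```python
from h import *
rows(1,-70,5,70,1.905)
for i,n in enumerate(('top','side')):
    p=get_image(n)['pixels'][:,:,::-1];a=p[110:270,220:420] if n=='top' else p[120:280,220:420]
    cv2.imwrite(f'pics/b{i}.png',cv2.resize(a,None,fx=3.7,fy=3.7,interpolation=cv2.INTER_CUBIC))
```

```text
bin now [-71.5   3.7] [ 516.6 -124.6   99.3] [-3.140e+00 -1.000e-03  1.901e+00] F [ 0.6 -0.2 -0.2]
[0.2, 2.0, 29.3] -0.004
```

View pics/b1.png

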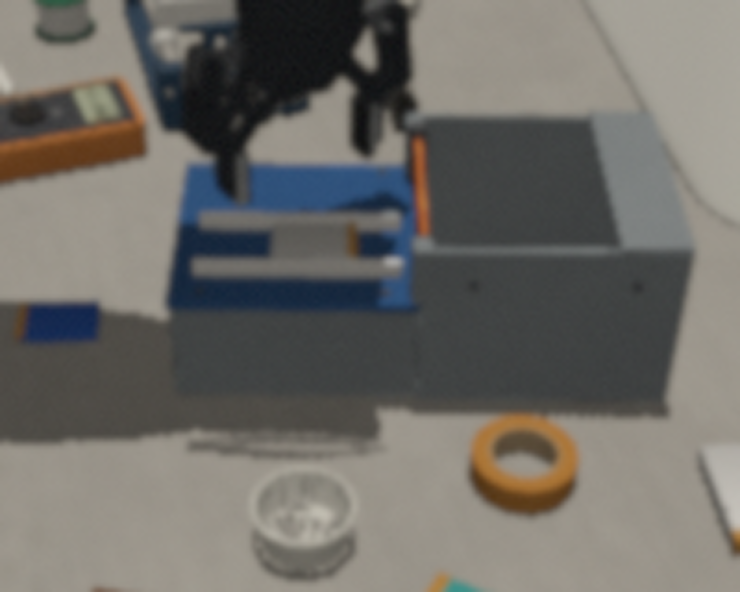

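View pics/b0.png

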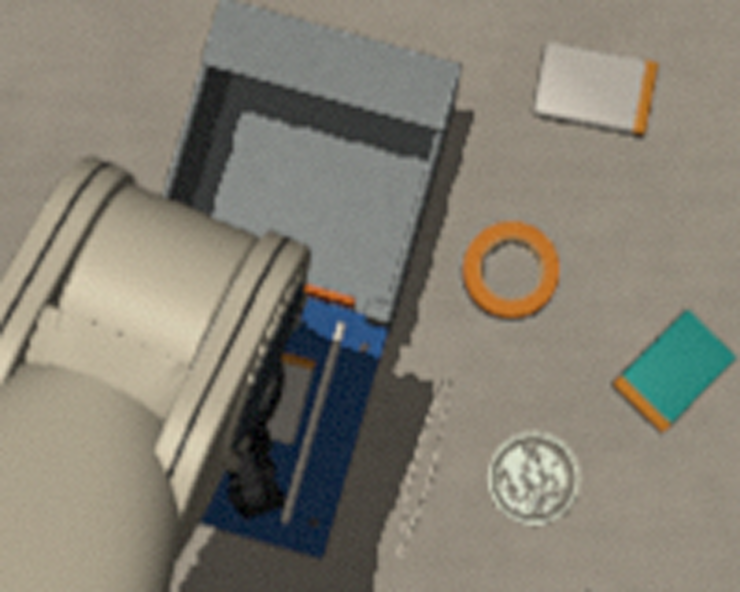

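Side view: rear fingertip at crop (238,200) above the track, behind the cell. The front finger's tip is at (368,150), in front of the flap. The cell hasn't moved.

Run:
```python
from h import *
o=get_obs();p=get_image('side');y=o['ee_rot'][2];v=np.array([np.sin(y),-np.cos(y)])
for s in(-43,-50,-57,43,50,57):
  for z in(99,112): 
    P=o['ee_pos'][:2]+s*v; print(s,z,w2b(P).round(1),((proj(p,[*P,z])[0]-[220,120])*3.7).round())
```

```text
-43 99 [-106.3  -20.4] [242. 217.]
-43 112 [-106.3  -20.4] [241. 199.]
-50 99 [-112.1  -24.4] [232. 220.]
-50 112 [-112.1  -24.4] [231. 203.]
-57 99 [-117.9  -28.3] [222. 224.]
-57 112 [-117.9  -28.3] [221. 206.]
43 99 [-35.1  27.8] [359. 172.]
43 112 [-35.1  27.8] [359. 155.]
50 99 [-29.3  31.7] [368. 169.]
50 112 [-29.3  31.7] [368. 152.]
57 99 [-23.5  35.6] [377. 166.]
57 112 [-23.5  35.6] [377. 148.]
```

Call:
{"method": "apply_moves", "body": {"series": [[85, 0, 1, 10, 0, 0, -0.004], [85, 0, 1, 10, 0, 0, 0], [85, 0, 0, 8, 0, 0, 0], [85, 0, 0, 3, 0, 0, 0], [85, 0, 0, 2, 0, 0, 0], [85, 0, 0, 1, 0, 0, 0], [85, 0, 0, 0, 0, 0, 0], [85, 0, 0, 0, 0, 0, 0]]}}

```text
time: 4.6
ee_pos: [519.2, -124.2, 66.5]
ee_rot: [3.141, 0.0, 1.905]
ft_force: [-0.4, 0.2, -0.4]
width: 85.0
gripper_force: 0.0
```

Run:
```python
from h import *
rows(16,17,3,64.5,1.905)
p=get_image('side')['pixels'][:,:,::-1][120:280,220:420]
cv2.imwrite('pics/c1.png',cv2.resize(p,None,fx=3.7,fy=3.7,interpolation=cv2.INTER_CUBIC))
```

```text
bin now [-69.1   4.8] [ 519.2 -124.2   66.5] [3.141 0.    1.905] F [-0.4  0.2 -0.4]
[-3.1, 4.4, 0.1] -0.0
[-3.1, 4.4, 0.1] -0.0
[-3.1, 4.4, 0.1] -0.0
[-3.1, 4.4, 0.1] -0.0
[-3.1, 4.4, 0.1] -0.0
[-3.1, 4.4, 0.1] -0.0
[-3.1, 4.4, 0.1] -0.0
[-3.1, 4.4, 0.1] -0.0
[-3.1, 4.4, 0.1] -0.0
[-3.1, 4.4, 0.1] -0.0
[-3.1, 4.4, 0.1] -0.0
[-3.1, 4.4, 0.1] -0.0
[-3.1, 4.4, 0.1] -0.0
[-3.1, 4.4, 0.1] -0.0
[-3.1, 4.4, 0.1] -0.0
[-3.1, 4.4, 0.1] -0.0
```

View pics/c1.png

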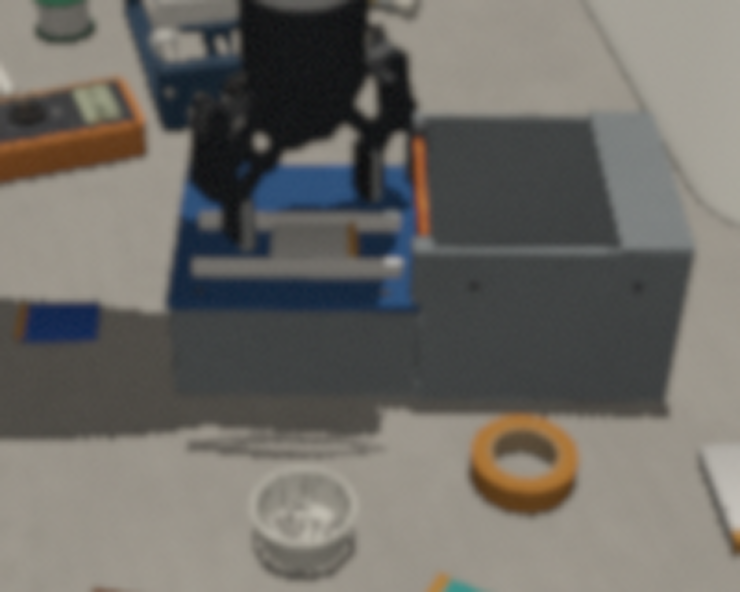

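The fingers are down: the rear one at crop (245,240) in the track behind the cell, the front one at (372,195) on the bare ledge. Now the feed.

Call:
{"method": "apply_moves", "body": {"series": [[85, -2.8, 4.1, 1.5, 0, 0, 0], [85, -2.8, 4.1, 0, 0, 0, 0], [85, -2.8, 4.1, 0, 0, 0, 0], [85, -2.8, 4.1, 0, 0, 0, 0], [85, -2.8, 4.1, 0, 0, 0, 0], [85, -2.8, 4.1, 0, 0, 0, 0], [85, -2.8, 4.1, 0, 0, 0, 0], [85, -2.8, 4.1, 0, 0, 0, 0]]}}

```text
time: 5.45
ee_pos: [557.2, -134.5, 64.5]
ee_rot: [-3.14, -0.001, 1.905]
ft_force: [-7.0, 1.7, 1.6]
width: 85.2
gripper_force: 2.9
```

Run:
```python
from h import *
rows(1,-20,4,65,1.905)
p=get_image('side')['pixels'][:,:,::-1][120:280,220:420]
cv2.imwrite('pics/d1.png',cv2.resize(p,None,fx=3.7,fy=3.7,interpolation=cv2.INTER_CUBIC))
```

```text
bin now [-29.8   4.9] [ 557.2 -134.5   64.5] [-3.140e+00 -1.000e-03  1.905e+00] F [-7.   1.7  1.6]
[-6.3, 7.6, -0.5] -0.0
```

View pics/d1.png

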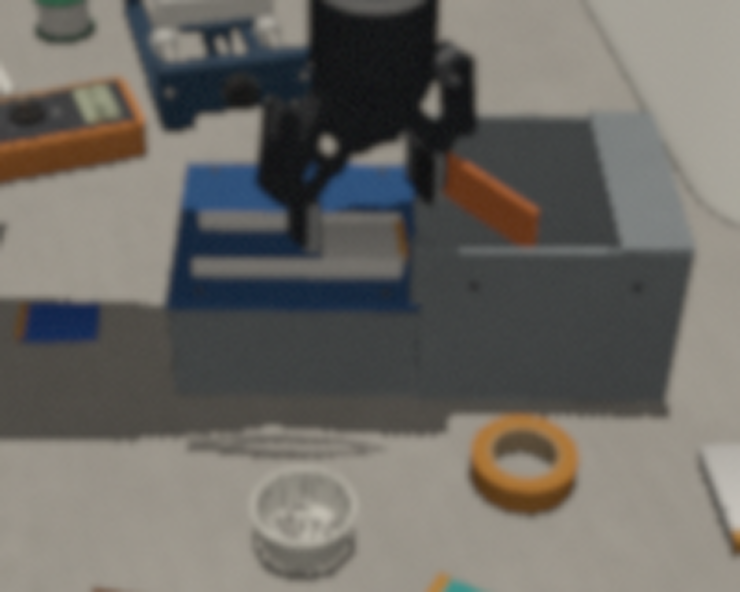

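Flap opened to about 0.8 rad by the front finger. The cell is being pushed with its front end at crop (405,238), about 9 mm short of the sill and clear of the flap. Continue.

Call:
{"method": "apply_moves", "body": {"series": [[85, -2.8, 4.1, 0, 0, 0, 0], [85, -2.8, 4.1, 0, 0, 0, 0], [85, -2.8, 4.1, 0, 0, 0, 0], [85, -2.8, 4.1, 0, 0, 0, 0], [85, -2.8, 4.1, 0, 0, 0, 0], [85, -2.8, 4.1, 0, 0, 0, 0], [85, -2.8, 4.1, 0, 0, 0, 0], [85, -2.8, 4.1, 0, 0, 0, 0]]}}

```text
time: 6.3
ee_pos: [596.2, -145.3, 64.8]
ee_rot: [3.142, 0.0, 1.905]
ft_force: [-4.0, -1.8, -0.2]
width: 85.1
gripper_force: 1.7
```

Run:
```python
from h import *
rows(1,20,4,65,1.905)
p=get_image('side')['pixels'][:,:,::-1][120:280,220:420]
cv2.imwrite('pics/e1.png',cv2.resize(p,None,fx=3.7,fy=3.7,interpolation=cv2.INTER_CUBIC))
```

```text
bin now [10.7  4.6] [ 596.2 -145.3   64.8] [3.142 0.    1.905] F [-4.  -1.8 -0.2]
[-5.8, 7.3, -0.2] -0.0
```

View pics/e1.png

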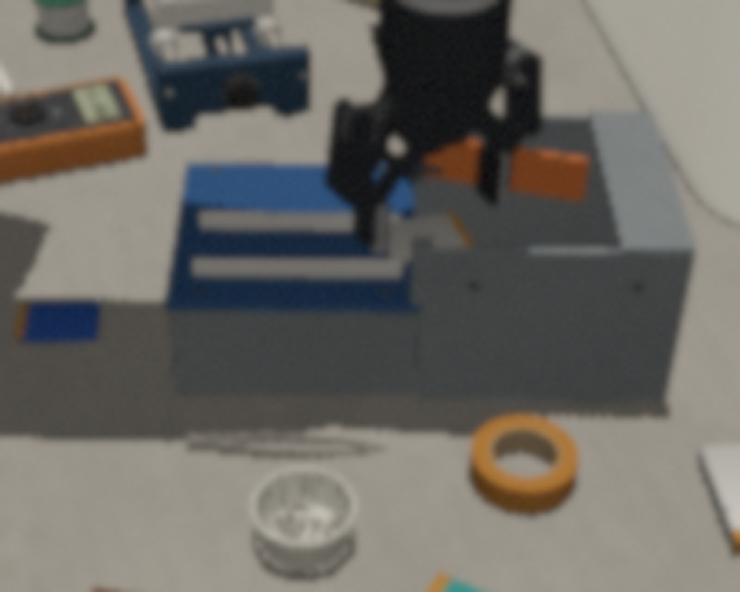

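The cell now overhangs the sill, with its amber end at crop (460,228), and the flap is wide open and clear of it. A little more push and then a hold.

Call:
{"method": "apply_moves", "body": {"series": [[85, -2.2, 3.3, 0, 0, 0, 0], [85, -2.2, 3.3, 0, 0, 0, 0], [85, -2.2, 3.3, 0, 0, 0, 0], [85, -2.2, 3.3, 0, 0, 0, 0], [85, -2.2, 3.3, 0, 0, 0, 0], [85, 0, 0, 0, 0, 0, 0], [85, 0, 0, 0, 0, 0, 0], [85, 0, 0, 0, 0, 0, 0]]}}

```text
time: 7.15
ee_pos: [615.3, -150.2, 65.0]
ee_rot: [3.141, 0.001, 1.905]
ft_force: [0.2, -2.5, -0.4]
width: 85.3
gripper_force: 1.1
```

Run:
```python
from h import *
rows(1,-70,4,65,1.905)
P=[get_image(n) for n in('side','top')]
a=np.hstack([P[0]['pixels'][120:280,270:420],P[1]['pixels'][110:270,240:370]])[:,:,::-1]
cv2.imwrite('pics/f1.png',cv2.resize(a,None,fx=2.8,fy=2.8,interpolation=cv2.INTER_CUBIC))
```

```text
bin now [30.4  4.9] [ 615.3 -150.2   65. ] [3.141e+00 1.000e-03 1.905e+00] F [ 0.2 -2.5 -0.4]
[55.9, -83.4, -0.0] -0.0
```

View pics/f1.png

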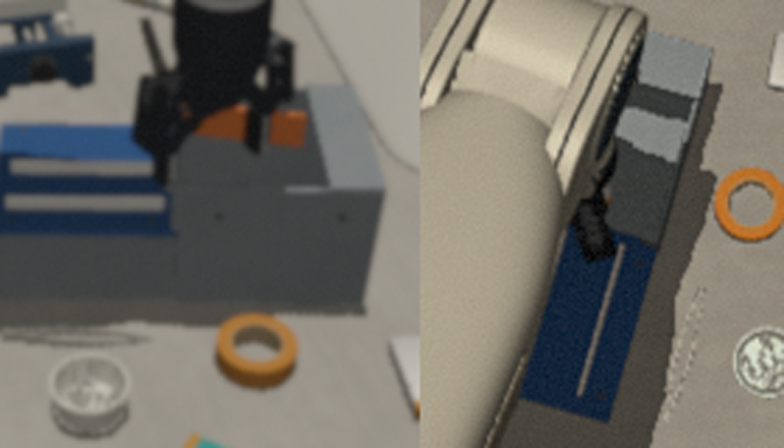

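The cell has dropped off the ledge. Now I back out along the same line so the flap swings shut.

Call:
{"method": "apply_moves", "body": {"series": [[85, 3.5, -5.3, 0, 0, 0, 0], [85, 3.5, -5.3, 0, 0, 0, 0], [85, 3.5, -5.3, 0, 0, 0, 0], [85, 3.5, -5.3, 0, 0, 0, 0], [85, 3.5, -5.3, 0, 0, 0, 0], [85, 3.5, -5.3, 0, 0, 0, 0], [85, 3.5, -5.3, 0, 0, 0, 0], [85, 3.5, -5.3, 0, 0, 0, 0]]}}

```text
time: 8.05
ee_pos: [564.9, -137.5, 64.8]
ee_rot: [-3.141, 0.0, 1.905]
ft_force: [-1.4, -5.8, 1.0]
width: 84.9
gripper_force: 2.3
```

Call:
{"method": "apply_moves", "body": {"series": [[85, 3.5, -5.3, 0, 0, 0, 0], [85, 3.5, -5.3, 0, 0, 0, 0], [85, 3.5, -5.3, 0, 0, 0, 0], [85, 3.5, -5.3, 0, 0, 0, 0], [85, 3.5, -5.3, 0, 0, 0, 0], [85, 3.5, -5.3, 0, 0, 0, 0], [85, 3.5, -5.3, 0, 0, 0, 0], [85, 3.5, -5.3, 0, 0, 0, 0]]}}

```text
time: 8.85
ee_pos: [516.1, -124.6, 64.8]
ee_rot: [3.141, -0.0, 1.905]
ft_force: [0.6, 0.7, 0.9]
width: 85.0
gripper_force: 0.0
```

Call:
{"method": "apply_moves", "body": {"series": [[85, 0, 0, -10, 0, 0, 0], [85, 0, 0, -25, 0, 0, 0], [85, 0, -10, -30, 0, 0, 0], [85, 0, -30, -30, 0, 0, 0], [85, 0, -30, -30, 0, 0, 0], [85, 0, -30, -10, 0, 0, 0], [85, 0, -20, 0, 0, 0, 0], [85, 0, 0, 0, 0, 0, 0]]}}

```text
time: 9.65
ee_pos: [401.8, -164.8, 201.3]
ee_rot: [3.14, 0.002, 1.903]
ft_force: [-0.9, -0.4, -0.5]
width: 84.6
gripper_force: 0.0
```

Run:
```python
from h import *
rows(1,-70,4,65,1.905)
P=[get_image(n) for n in('side','top')]
a=np.hstack([P[0]['pixels'][120:280,270:420],P[1]['pixels'][110:270,240:370]])[:,:,::-1]
cv2.imwrite('pics/g1.png',cv2.resize(a,None,fx=2.8,fy=2.8,interpolation=cv2.INTER_CUBIC))
for r in place_of(P[1],'cell_center'):print(w2b(onz(P[1],r['uv'],10)).round(),round(r['confidence'],2))
```

```text
bin now [-171.8  -65.1] [ 401.8 -164.8  201.3] [3.140e+00 2.000e-03 1.903e+00] F [-0.9 -0.4 -0.5]
[-0.1, 123.0, 136.3] -0.002
[ 185. -155.] 0.98
[  26. -252.] 0.9
[-161. -252.] 0.62
[42. -2.] 0.6
```

View pics/g1.png

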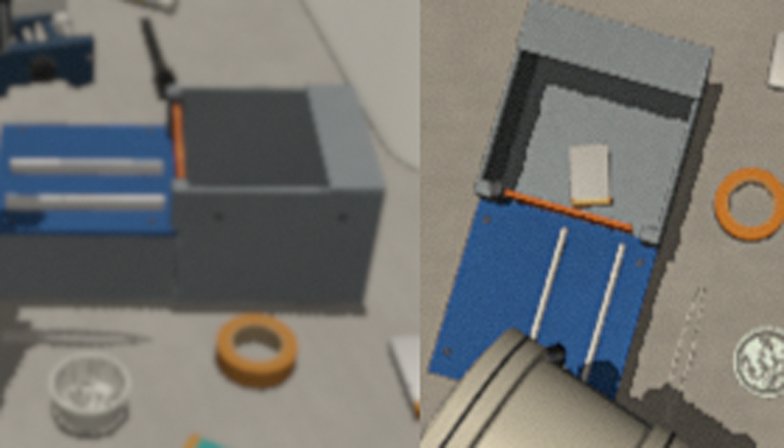

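The cell lies flat on the bin floor at crop (590,175), bin frame about (42,−2). The flap is shut, the other things are where they were, and the robot is clear.

```bash
python3 -c "
from station import *
print(sign_off())"
```

```text
the job is handed in; nothing more can be done
None
```

The job is handed in: the silver cell was pushed over the sill and lies flat on the bin floor, the flap is shut, and the things beside the bin were not disturbed; the sign-off returned no verdict.

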